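Hang the portioning ladle back on the utensil rail

TASK

The portioning ladle belongs on the free stretch of the utensil rail, where the yellow-lidded tub is in its way. First move the tub, upright, onto the ingredients tray with the other two tubs; then pick up the ladle by its blue grip, let it swing bowl-down between the fingers, hook it over the bar in the free stretch so that it hangs freely there, and let go. Leave everything else as it is.

Things in the scene. Friction and masses are not known exactly. Their poses are not given: they have to be found in the camera images.
- ladle: Steel ladle, 0.31 to 0.43 kg, lying bowl up. Origin on the bench, under mid-length; x to the hook end, z up, y across. Flat-bottomed bowl: centre x -100 mm, 84 mm across, 30 high. Handle: 8 mm rod from the bowl rim, axis rising from z 28 to z 42 mm at x 110, where it bends down and back in a J hook whose tip rests on the bench. Balance point x -61, z 14 mm: held at the grip it is bowl-heavy and hangs with the handle 0.2 rad off upright.
- ladle_grip (a point): Middle (thickest point) of the ladle's blue plastic grip: barrel-shaped, 70 mm long along the handle (x 20 to 90 of the ladle), 19.6 mm thick in the middle, 14 mm at its ends. At x 55, z 37 mm of the ladle. Pinched hard (100 N) it holds the ladle level; at about 5 N the ladle turns between the fingers without dropping; below about 3 N it may drop.
- ladle_hook (a point): Centre of the bend of the ladle's hook: at x 110, z 23 mm of the ladle. The hook is 8 mm rod bent in a half circle of 30 mm inner diameter, opening towards the bowl on the underside; its free end runs back 12 mm towards the bowl from here. Hung on the bar this point lies 9 mm below the bar's axis.
- rail: Utensil rail fixed on the bench: straight 12 mm steel bar along its own y, axis 320 mm above the bench, 480 mm long, on a 16 mm post with a 70 mm foot at each end (y -240 and +240 mm). Origin on the bench under the bar's middle. Its x points away from the robot, give or take its yaw. The utensils' handles hang 19 mm on its -x side, hook tips on its +x side.
- turner: Slotted turner with a red grip hanging on the bar. Origin on the bar's axis, z up, 250 mm long downwards; blade 74 mm wide along the bar. Loose: it can be knocked off. It occupies one of three places about 130 mm apart on the bar.
- skimmer: Round skimmer with a green grip hanging on the bar. Origin on the bar's axis, z up, 244 mm long downwards; disc 80 mm wide along the bar. Loose: it can be knocked off. It occupies one of the three places on the bar.
- tub: White tub, yellow lid and band, standing under the third, free place of the bar, right below the bar. 100 mm high, 60 mm across, straight-sided; the lid is the top 14 mm. 0.17 to 0.34 kg. Origin at the centre of its underside, z up.
- tray: Aluminium ingredients tray fixed to the bench, left or right: 200 mm along its x by 170 mm along its y, walls 4 mm thick and 18 mm high, floor 5 mm above the bench. Origin at the bench under its centre; x points away from the robot. The half with x below 0 is empty, the two small tubs stand in the other half.
- jar_green: Small white tub with a green lid standing on the far half of the tray, 56 mm across, 70 mm high, loose. Origin at the centre of its underside.
- jar_red: Small white tub with a red lid standing on the far half of the tray, 56 mm across, 70 mm high, loose. Origin at the centre of its underside.
- mug: Loose white mug with a brush standing in it (135 mm high with it), 76 mm across, 90 mm high, its handle reaching 65 mm out along its -y. Origin at the centre of its underside.
- shaker: Loose steel spice shaker with a black top on the bench in front of one end of the rail, 40 mm across, 82 mm high. Origin at the centre of its underside.
- essence: Loose amber essence bottle with a white cap on the bench in front of the other end of the rail, 38 mm across, 84 mm high. Origin at the centre of its underside.
- eggs: Egg carton fixed to the bench on the side away from the tray, 250 mm along its x, 105 mm along its y, 62 mm high with the eggs. Origin under its centre.

How it is judged:
By the outcome, as a careful person would: the job done as asked, in the order asked, and still so for the second after the job is handed in, with the robot touching nothing.
It also fails if it takes over 67 s, if anything falls off the work surface, if the arm or the gripper's body presses on something with over 40 N, if the wrist force passes 120 N, or if a joint passes its speed limit or range.

ROBOT

A 7-joint arm with a two-finger parallel gripper is mounted at the origin on the work surface. World frame = base frame: x ahead of the robot, y to its left, z up, the work surface at z = 0. Lengths are in m, angles in rad, forces in N, time in s.
With the tool pointing down it reaches from about 0.425 to 0.95 m from the base axis. Payload 4.7 kg.
Tool frame: the origin (TCP) lies between the finger pads; the fingertips stand 25 mm ahead of it and the grasp point (between the pads) lies 6 mm ahead of it; x points along the fingers, z is the direction in which the jaws open and shut, and the axes are right-handed (so a half turn about x gives the same grasp; the last joint's range is limited). The gripper opens to 85 mm and grips with 20 to 120 N. Pads are 22 mm wide; open, the fingers measure 114 mm over their backs; the gripper's body (76 mm by 85 mm) begins 54 mm behind the grasp point. The pads swing forward as they close: fully open they stand 13 mm farther back than shut.
Start: joints at [-1.137, 0.469, -0.049, 1.532, 0.024, 1.141, -0.082], TCP at [0.301, 0.604, 0.256] pointing down, gripper open.
Joint ranges: [-2.59, 2.59], [-0.33, 1.99], [-1.39, 1.29], [0.1, 2.45], [-1.04, 4.18], [0.21, 1.99], [-2.66, 2.66]. Speed limits (rad/s): [2.57, 2.57, 3.14, 3.14, 3.14, 3.14, 3.14].

INTERFACE

Orientations are given as a 3x3 rotation matrix whose columns are the frame's x, y, z axes.
In Python, from rig import * gives the robot as it stands. Calls block until the motion is done:
- movep(position, orientation): joint-space move of the TCP to a pose.
- move_l(position, attitude=None, feed=0.15, until_force=None): straight line of the TCP; attitude=None keeps the orientation; feed is the mean speed in m/s. With until_force (N) it stops when the force on the tool has changed by that much, and returns True; else False.
- move_joints(angles): joint-space move.
- command_gripper(opening, newtons=None): finger opening in m; newtons is the grip in N (None keeps the last); returns when the fingers have stopped.
- sleep(seconds).
- inverse_kinematics(position, orientation): joint angles nearest the present ones, or None.
- sense(): the state.
- camera(name): name is "scene" or "side" or "wrist"; returns (picture, depth): 400x640x3 uint8, red, green, blue; 400x640 float32, m along the optical axis (not along the pixel's ray), 0 where there is no reading.
- camera_params(name): a dict with "K" (3x3 intrinsics, pixels), "position" and "rotation" of the camera in the world; the wrist camera has in their place "tool_from_camera" (4x4, takes a point from camera to tool coordinates, whose origin is the TCP and whose axes are the tool frame's). Camera axes: x right, y down, z forward; pixel columns grow to the right and rows downward; lengths in m; the calibration is good to about 2 mm. A picture is of the moment at which its call begins: read the wrist's pose just before it. camera_params takes no time and is no camera call.
A pose or a line that the arm cannot do raises Unreachable and nothing moves.
- finish_job(): hands the job in, once; it reports no verdict.
The state is a dict: "time_s": time; "joint_pos": joint angles; "qd": joint speeds; "joint_efforts": joint torques, N m; "position": TCP position; "tcp_rot": TCP orientation; "wrist_force": force on the tool from outside, world axes, zero at the start; "ft_torque": the same for the moment, N m; "finger_gap": finger opening in m.
Only numpy, scipy, OpenCV 4.12 (cv2) and the standard library are available. Lean on these libraries where they do the work, as an engineer would, in place of code of your own. Each camera call takes 0.05 s, during which the arm holds its last target. There are 200 camera calls.

## Working session

There is one attempt and no reset: what is moved stays moved. The work goes in short steps, each a Python script; the robot and the scene stay as the last script left them, time stands still between calls to the robot, and variables do not carry over. Pictures are saved under pics/ and viewed, about 8 in all and at most 12, crops included, and the job is handed in when it is done.

```bash
ls; mkdir -p pics; cat > h.py <<'E'
from rig import *
import numpy as np, cv2
def snap(name, fn, pos_crop=None, scale=1):
    s=sense(); im,d=camera(name)
    np.savez('pics/'+fn+'.npz',im=im,d=d,p=s['position'],R=s['tcp_rot'])
    cv2.imwrite('pics/'+fn+'.png',im[:,:,::-1]); return im,d
def cloud(name, fn):
    z=np.load('pics/'+fn+'.npz'); d=z['d']; P=camera_params(name); K=np.array(P['K'])
    v,u=np.mgrid[0:d.shape[0],0:d.shape[1]]
    X=np.stack([(u-K[0,2])/K[0,0]*d,(v-K[1,2])/K[1,1]*d,d],-1)
    if name=='wrist':
        T=np.array(P['tool_from_camera']); X=X@T[:3,:3].T+T[:3,3]; R=z['R'];t=z['p']
    else: R=np.array(P['rotation']); t=np.array(P['position'])
    W=X@np.array(R).T+np.array(t); W[d==0]=np.nan
    return z['im'],W
E
python3 - <<'E'
from h import *
for n in('scene','side'):
    snap(n,n+'0'); P=camera_params(n); print(n,P)
print(sense())
a=cv2.imread('pics/scene0.png');b=cv2.imread('pics/side0.png')
E
```

```text
pics
scene {'K': array([[468.69442693,   0.        , 319.85316015],
       [  0.        , 468.69442693, 203.7772478 ],
       [  0.        ,   0.        ,   1.        ]]), 'position': array([0.99895085, 0.5627325 , 1.38878498]), 'rotation': array([[-0.76710454,  0.54783152, -0.33381319],
       [ 0.64140399,  0.64496802, -0.41547222],
       [-0.01230994, -0.53281975, -0.84613922]])}
side {'K': array([[499.72834391,   0.        , 317.67716324],
       [  0.        , 499.72834391, 194.218178  ],
       [  0.        ,   0.        ,   1.        ]]), 'position': array([ 0.21174788, -0.66769588,  1.08197318]), 'rotation': array([[ 0.88278608, -0.36360923,  0.29745095],
       [-0.46952008, -0.66204686,  0.58416166],
       [-0.0154801 , -0.65534898, -0.75516759]])}
{'time_s': 0.1, 'joint_pos': array([-1.13690761,  0.4693931 , -0.04860366,  1.53357529,  0.02414303,
        1.14098831, -0.08231545]), 'qd': array([-8.24709180e-05, -3.46337539e-03, -1.51807820e-03, -2.70094241e-03,
       -1.52509458e-03, -9.93109833e-04,  1.50192398e-03]), 'joint_efforts': array([ 9.11602583e-04, -5.11512852e+01, -4.68411203e-02, -2.38391590e+01,
        1.08294957e-02,  4.37878000e-03,  3.96227495e-05]), 'position': array([0.30112873, 0.60357484, 0.25534422]), 'tcp_rot': array([[-7.05900593e-04, -8.94828556e-01,  4.46409405e-01],
       [-1.63072831e-03,  4.46409952e-01,  8.94827076e-01],
       [-9.99998421e-01, -9.63134922e-05, -1.77434331e-03]]), 'wrist_force': array([-0.09389342,  0.64046971, -0.5469716 ]), 'ft_torque': array([-0.00126245, -0.00590305,  0.00316768]), 'finger_gap': 0.08527989000441989}
```

View pics/scene0.png

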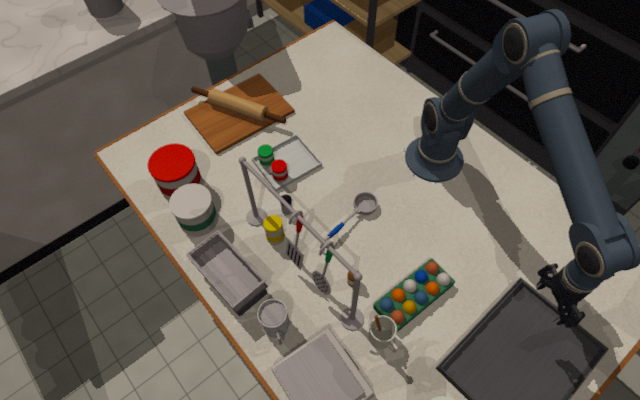

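View pics/side0.png

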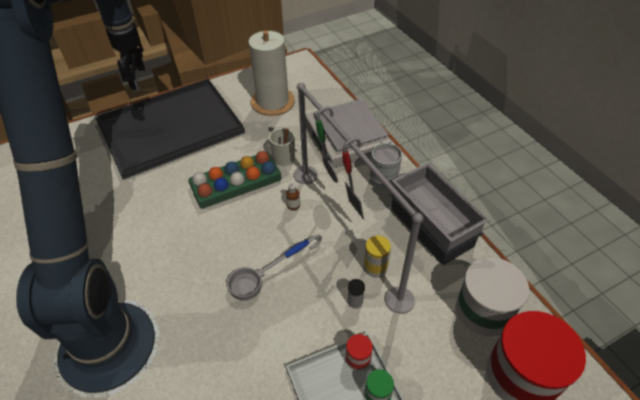

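The scene picture shows the tub (274,228) under the bar's right-hand (−y) place, the turner at (297,240), the skimmer at (323,275), the ladle from bowl (365,205) to hook (~320,245), and the tray at (290,163). In the side picture the tub is at (377,255), the ladle grip at (298,247), the tray at (345,375), the shaker at (356,292) and the essence bottle at (293,197). Next I turn these into positions.

```bash
python3 - <<'E'
from h import *
np.set_printoptions(precision=4,suppress=True)
for n in('scene','side'):
    im,W=cloud(n,n+'0'); hsv=cv2.cvtColor(im,cv2.COLOR_RGB2HSV); H,S,V=[hsv[...,i].astype(int) for i in range(3)]
    v,u=np.mgrid[0:400,0:640]
    def seg(name,m):
        m=m&~np.isnan(W[...,0]); p=W[m]
        if len(p): print(n,name,len(p),'med',np.median(p,0),'lo',np.percentile(p,3,axis=0),'hi',np.percentile(p,97,axis=0))
        return p
    ws=(W[...,0]>.3)&(W[...,0]<1.1)&(abs(W[...,1])<.6)
    y=seg('yellow',ws&(H>20)&(H<34)&(S>140)&(W[...,2]>.02)&(W[...,2]<.13)); 
    top=y[y[:,2]>.094]; print(' lid top',len(top),top.mean(0),(top.max(0)+top.min(0))/2)
    b=seg('blue',ws&(H>105)&(H<125)&(S>150)&(W[...,2]<.06)&(W[...,2]>.015)&((W[...,1]<.12)))
    if len(b):
        c=b[:,:2].mean(0); _,_,vt=np.linalg.svd(b[:,:2]-c); print(' blue c',c,'axis',vt[0])
    for nm,m in(('red',((H<8)|(H>172))),('green',(H>50)&(H<85))):
        seg(nm+'hi',ws&m&(S>120)&(W[...,2]>.14)&(W[...,2]<.34))
        t=seg(nm+'lid',ws&m&(S>120)&(W[...,2]>.06)&(W[...,2]<.08)&(W[...,1]<-.1))
        print((t.max(0)+t.min(0))/2) if len(t) else 0
    bar=W[ws&(W[...,2]>.305)&(W[...,2]<.335)]
    c=np.median(bar,0); 
    for _ in range(4):
        vx,vy,x0,y0=cv2.fitLine(bar[:,:2].astype(np.float32),cv2.DIST_HUBER,0,.01,.01).ravel()
        dd=(bar[:,:2]-[x0,y0])@[-vy,vx]; bar=bar[abs(dd)<.01]
    t=(bar[:,:2]-[x0,y0])@[vx,vy]; print(n,'bar',len(bar),vx,vy,x0,y0,t.min(),t.max(),'mid',np.array([x0,y0])+np.array([vx,vy])*(t.min()+t.max())/2, bar[:,2].max())
    low=W[...,2]
    for nm,q in (dict(bowl=(365,203),tip=(358,208),trayc=(303,165),shaker=(287,200),ess=(351,280),mug=(382,327),eggs=(415,292)) if n=='scene' else dict(bowl=(243,283),shaker=(356,287),ess=(293,190),mug=(280,145),eggs=(235,180),hookend=(317,240))).items():
        print(nm,W[q[1],q[0]])
a=cv2.imread('pics/scene0.png')[150:330,220:400];b=cv2.imread('pics/side0.png')[220:310,210:400]
cv2.imwrite('pics/c1.png',cv2.resize(b,None,fx=4,fy=4,interpolation=2))
E
```

```text
scene yellow 508 med [ 0.6433 -0.0933  0.0867] lo [ 0.4872 -0.1361  0.0277] hi [0.6781 0.3657 0.1038]
 lid top 232 [ 0.6519 -0.1133  0.0999] [ 0.6515 -0.1137  0.1007]
scene blue 70 med [0.4933 0.0125 0.0446] lo [0.4603 0.0059 0.0364] hi [0.5214 0.0198 0.0523]
 blue c [0.492  0.0129] axis [0.9909 0.1344]
scene redhi 1420 med [ 0.7805 -0.4911  0.1482] lo [ 0.6494 -0.5614  0.1427] hi [0.8477 0.0243 0.2442]
scene redlid 239 med [ 0.4979 -0.3039  0.0725] lo [ 0.4675 -0.4734  0.0617] hi [ 0.8527 -0.2747  0.0786]
[ 0.6588 -0.3818  0.0701]
scene greenhi 48 med [0.6432 0.1506 0.2666] lo [0.6311 0.144  0.238 ] hi [0.6497 0.1542 0.2934]
scene greenlid 205 med [ 0.4949 -0.3725  0.0714] lo [ 0.4645 -0.4056  0.0606] hi [ 0.8661 -0.2746  0.078 ]
[ 0.6667 -0.3411  0.0699]
scene bar 806 0.024508959 -0.9996996 0.6485921 0.043459665 -0.2247926705088357 0.2754791278284787 mid [0.6492 0.0181] 0.33495709664647144
bowl [ 0.3337 -0.0148  0.0107]
tip [ 0.3748 -0.0074  0.03  ]
trayc [ 0.3912 -0.2876  0.003 ]
shaker [ 0.5574 -0.1601  0.0832]
ess [0.5745 0.1781 0.0485]
mug [0.5909 0.3375 0.0058]
eggs [0.4476 0.
[... 405 characters left out ...]
0.8447 -0.4288  0.1524]
side redlid 867 med [ 0.4987 -0.3197  0.0725] lo [ 0.463  -0.5698  0.062 ] hi [ 0.7611 -0.2821  0.0784]
[ 0.6446 -0.4268  0.07  ]
side greenhi 75 med [0.6323 0.1358 0.2715] lo [0.626  0.1329 0.242 ] hi [0.6395 0.1391 0.2977]
side greenlid 570 med [ 0.4819 -0.3911  0.073 ] lo [ 0.459  -0.4143  0.0697] hi [ 0.5052 -0.3675  0.0768]
[ 0.482  -0.39    0.0733]
side bar 1114 0.024012001 -0.9997117 0.64459455 -0.04564235 -0.30737659364690467 0.1902289553474174 mid [0.6432 0.0129] 0.33428253709089617
bowl [ 0.337  -0.0019  0.0036]
shaker [ 0.5516 -0.1822  0.0795]
ess [0.5572 0.1564 0.0751]
mug [0.5946 0.3152 0.0924]
eggs [0.439  0.2886 0.0508]
hookend [ 0.5624  0.0313 -0.0051]
```

View pics/c1.png

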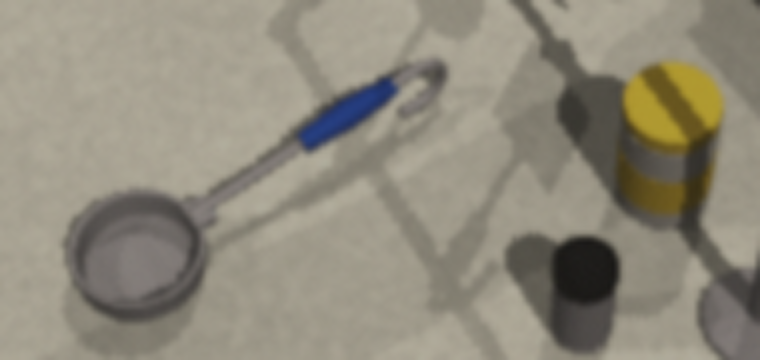

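The crop shows the bowl at (135,250), the grip at (350,112) and the hook open towards the bowl at (425,85). The two cameras differ by about 7–10 mm in y, so a wrist look will settle it. Next I check reachability and move to look at the tub.

```bash
cat >> h.py <<'E'
np.set_printoptions(precision=4,suppress=True)
def Rt(yaw,tilt,s=1):
    x=np.array([np.cos(yaw)*np.cos(tilt),np.sin(yaw)*np.cos(tilt),-np.sin(tilt)])
    z=s*np.array([-np.sin(yaw),np.cos(yaw),0]); return np.stack([x,np.cross(z,x),z],1)
def tcp(g,R): return np.array(g)-0.006*R[:,0]   # TCP for a grasp point
def at(g,yaw,tilt,s=1,back=0.):
    R=Rt(yaw,tilt,s); return tcp(g,R)-back*R[:,0],R
E
python3 - <<'E'
from h import *
D=np.pi/180
for s in(1,-1):
    for nm,g,yaw,ti,b in [('tub',(.65,-.117,.07),-.08,45,0),('tub35',(.65,-.117,.07),-.08,35,0),('tublook',(.65,-.117,.07),-.08,45,.13),('place',(.39,-.348,.08),-.7,45,0),('place60',(.39,-.348,.08),-.7,60,0),
      ('ladle',(.491,.008,.037),.137,50,0),('ladle70',(.491,.008,.037),.137,70,0),('hang',(.627,-.115,.30),.024,10,0),('hang0',(.627,-.115,.256),.024,0,0),('hangback',(.5,-.115,.30),.024,10,0),('h25',(.627,-.115,.28),.024,25,0)]:
        p,R=at(g,yaw,ti*D,s,b); print(s,nm,inverse_kinematics(p,R))
p,R=at((.65,-.117,.07),-.08,45*D,1,.14)
q=sense(); 
move_l(q['position']+[0,-.05,.2],feed=.3)
movep(p+[-.03,0,.12],R) if inverse_kinematics(p+[-.03,0,.12],R) is not None else print('no')
print(sense()['time_s'],sense()['position'],sense()['joint_pos'])
snap('wrist','w1')
E
```

```text
1 tub [ 0.9986  0.9548 -1.179   2.1798  2.2355  0.7702 -0.1603]
1 tub35 [ 0.5245  0.6695 -0.4764  2.2768  2.9651  0.723  -1.1666]
1 tublook [ 1.1023  0.5149 -1.1552  2.3364  2.1797  0.4659 -0.3695]
1 place None
1 place60 [ 1.1383  0.419  -0.5978  2.3537  1.9455  0.2783 -0.3726]
1 ladle None
1 ladle70 [ 0.4242  0.4963 -0.6183  2.3315  1.4497  0.2636  0.2254]
1 hang [ 1.1862  0.5746 -1.1732  2.3513  3.1427  0.8236 -1.0375]
1 hang0 [ 0.9503  0.7165 -0.8791  2.4036  3.3573  1.2265 -1.102 ]
1 hangback None
1 h25 [ 1.1829  0.4331 -1.1516  2.2699  2.9476  0.4547 -1.0011]
-1 tub [ 0.6198  0.639  -0.6105  2.1975  2.6243  0.468   2.3111]
-1 tub35 [ 0.9101  0.8983 -0.9937  2.2577  2.6683  0.8249  2.5495]
-1 tublook [ 0.8251  0.3557 -0.7842  2.3472  2.5351  0.3186  2.3263]
-1 place None
-1 place60 [ 0.9978  0.3878 -0.4305  2.3609  2.0746  0.2164  2.6176]
-1 ladle None
-1 ladle70 None
-1 hang [ 1.1862  0.5746 -1.1732  2.3513  3.1427  0.8236  2.1041]
-1 hang0 [ 1.1546  0.937  -1.1867  2.3952  3.2919  1.1448  2.3626]
-1 hangback None
-1 h25 [ 1.1829  0.4331 -1.1516  2.2699  2.9476  0.4547  2.1405]
3.475 [ 0.5178 -0.1082  0.2939] [-0.9982 -0.2441  1.0383  2.3571  1.0478  0.2134  0.6469]
```

View pics/w1.png

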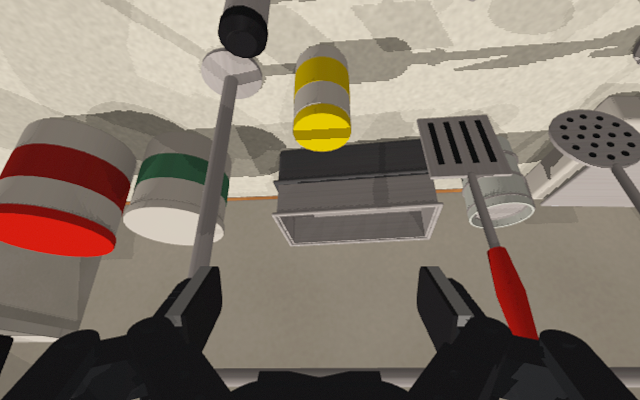

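The wrist view is upside down. The tub's lid is at (322,132), the shaker at (243,30), the post at (215,150), the turner at (465,145) and the skimmer at (597,135). I measure from it.

```bash
python3 - <<'E'
from h import *
D=np.pi/180
im,W=cloud('wrist','w1'); hsv=cv2.cvtColor(im,cv2.COLOR_RGB2HSV); H,S,V=[hsv[...,i].astype(int) for i in range(3)]
y=W[(H>20)&(H<34)&(S>140)&(W[...,2]<.13)&(W[...,0]<.8)]
top=y[y[:,2]>.092]; print(len(y),len(top),(top.max(0)+top.min(0))/2,top.mean(0), 'yr',np.percentile(y,[1,99],axis=0))
r=W[(W[...,0]<.75)&(W[...,2]>.05)&(W[...,2]<.3)]; v,u=np.mgrid[0:400,0:640]
def box(n,u0,u1,v0,v1,z0,z1):
    m=(u>=u0)&(u<u1)&(v>=v0)&(v<v1)&(W[...,2]>z0)&(W[...,2]<z1)&(W[...,0]<.75); p=W[m]; print(n,len(p),np.median(p,0),p.min(0),p.max(0))
box('shakertop',215,275,0,60,.074,.09)
box('post',180,245,70,260,.05,.28)
box('turnerblade',410,510,100,200,.05,.2); box('turnergrip',485,540,245,340,.1,.3)
box('skim',545,640,105,170,.04,.2)
for yaw in(-.2,-.08,0,.1):
  for t in(35,40,45,50): 
    for g in((.645,-.12,.07),(.645,-.12,.18),(.45,-.13,.2)):
        p,R=at(g,yaw,t*D); q=inverse_kinematics(p,R); print(yaw,t,g,q)
E
```

```text
3527 2075 [ 0.6475 -0.1158  0.0969] [ 0.6425 -0.1151  0.0994] yr [[ 0.618  -0.1434  0.0122]
 [ 0.7931 -0.0875  0.1012]]
shakertop 1651 [ 0.5489 -0.1714  0.0804] [ 0.5343 -0.1926  0.074 ] [ 0.573  -0.1537  0.0841]
post 2880 [ 0.6446 -0.2183  0.1545] [ 0.641  -0.3193  0.05  ] [ 0.75   -0.2126  0.2323]
turnerblade 4994 [0.6568 0.0217 0.1215] [ 0.6445 -0.0148  0.0706] [0.6667 0.0596 0.1838]
turnergrip 2421 [0.629  0.0189 0.2683] [0.6225 0.0123 0.2266] [0.6447 0.0306 0.2988]
skim 4402 [0.6525 0.1443 0.1186] [0.6437 0.1052 0.04  ] [0.742  0.2775 0.1599]
-0.2 35 (0.645, -0.12, 0.07) [ 0.5784  0.7055 -0.6161  2.2844  2.7147  0.8204 -1.0096]
-0.2 35 (0.645, -0.12, 0.18) [ 0.5881  0.4342 -0.6119  2.2552  2.5723  0.5461 -0.967 ]
-0.2 35 (0.45, -0.13, 0.2) None
-0.2 40 (0.645, -0.12, 0.07) [ 0.5774  0.6651 -0.6139  2.2502  2.6076  0.6813 -0.9328]
-0.2 40 (0.645, -0.12, 0.18) [ 0.4369  0.3755 -0.4229  2.219   2.5098  0.3765 -0.9586]
-0.2 40 (0.45, -0.13, 0.2) None
-0.2 45 (0.645, -0.12, 0.07) [ 0.429   0.588  -0.4242  2.2184  2.5878  0.4975 -0.9988]
-0.2 45 (0.645, -0.12, 0.18) [ 0.4361  0.3615 -
[... 2013 characters left out ...]
8) [ 1.023   0.587  -0.9802  2.2109  2.8647  0.3666 -0.7931]
0.1 35 (0.45, -0.13, 0.2) None
0.1 40 (0.645, -0.12, 0.07) [ 0.8636  0.749  -0.8026  2.2139  2.9057  0.4794 -0.776 ]
0.1 40 (0.645, -0.12, 0.18) [ 0.8754  0.4797 -0.792   2.1756  2.9765  0.2264 -1.0004]
0.1 40 (0.45, -0.13, 0.2) None
0.1 45 (0.645, -0.12, 0.07) [ 0.8423  0.7136 -0.7962  2.1773  2.6982  0.3707 -0.616 ]
0.1 45 (0.645, -0.12, 0.18) [ 1.1004  0.6373 -1.1532  2.1205  1.8657  0.3247  0.1986]
0.1 45 (0.45, -0.13, 0.2) None
0.1 50 (0.645, -0.12, 0.07) [ 0.6859  0.6222 -0.6071  2.1428  2.7157  0.2241 -0.7323]
0.1 50 (0.645, -0.12, 0.18) [ 0.9919  0.5416 -1.0055  2.0753  1.4069  0.2481  0.5811]
0.1 50 (0.45, -0.13, 0.2) None
```

```bash
python3 - <<'E'
from h import *
D=np.pi/180
for n in('scene','side'):
    im,W=cloud(n,n+'0'); m=(W[...,0]>.28)&(W[...,0]<.6)&(W[...,1]<-.2)&(W[...,1]>-.5)&(W[...,2]>.014)&(W[...,2]<.024)
    p=W[m][:,:2].astype(np.float32); print(n,len(p),cv2.minAreaRect(p),np.percentile(p,[2,98],axis=0))
for t in(45,50,55,60):
  for s in(1,-1):
    for yaw in(-.2,-.1,0,.1):
        ok=[inverse_kinematics(*at(g,yaw,t*D,s)) for g in((.647,-.116,.07),(.54,-.095,.09),(.54,-.095,.2))]
        print('pick',t,s,yaw,[None if o is None else o.round(2) for o in ok])
    for yaw in np.arange(-2.8,1.6,.3):
        ok=[inverse_kinematics(*at(g,yaw,t*D,s)) for g in((.39,-.348,.077),(.39,-.348,.18))]
        if all(o is not None for o in ok): print('place',t,s,yaw.round(1),[o.round(2) for o in ok])
E
```

```text
scene 255 ((0.4310193359851837, -0.33745327591896057), (0.17640246450901031, 0.20227715373039246), 84.66218566894531) [[ 0.328  -0.4263]
 [ 0.5362 -0.2461]]
side 384 ((0.4300350844860077, -0.33573195338249207), (0.16262967884540558, 0.20086140930652618), 84.6026611328125) [[ 0.3328 -0.4176]
 [ 0.5339 -0.2492]]
pick 45 1 -0.2 [array([ 0.42,  0.59, -0.42,  2.22,  2.57,  0.5 , -0.99]), None, array([ 0.43,  0.16, -0.42,  2.38,  2.32,  0.25, -0.85])]
pick 45 1 -0.1 [array([ 0.61,  0.64, -0.61,  2.21,  2.6 ,  0.49, -0.83]), None, array([ 0.8 ,  0.21, -0.77,  2.36,  2.43,  0.22, -0.81])]
pick 45 1 0 [array([ 0.65,  0.64, -0.61,  2.2 ,  2.77,  0.41, -0.88]), None, array([ 1.14,  0.33, -1.12,  2.34,  2.28,  0.22, -0.48])]
pick 45 1 0.1 [array([ 0.83,  0.71, -0.8 ,  2.18,  2.69,  0.38, -0.61]), array([ 0.88,  0.56, -0.8 ,  2.41,  2.91,  0.44, -0.9 ]), array([ 0.43,  0.17, -0.24,  2.36,  4.05,  0.23, -2.23])]
place 45 1 -2.8 [array([-0.1 ,  0.85,  0.72,  1.81,  0.08,  1.16, -0.71]), array([-0.11,  0.69,  0.74,  1.78,  0.18,  1.32, -0.71])]
place 45 1 -2.5 [array([-0.18,  0.8 ,  0.71,  1.93,  0.
[... 17010 characters left out ...]
0.05,  2.23, -0.84,  0.45, -0.12])]
place 60 -1 0.2 [array([ 1.09,  0.45, -0.23,  2.21, -1.02,  0.42,  0.45]), array([ 0.77,  0.25,  0.14,  2.16, -0.87,  0.67,  0.21])]
place 60 -1 0.5 [array([ 0.96,  0.48, -0.05,  2.13, -0.9 ,  0.65,  0.61]), array([ 0.8 ,  0.31,  0.14,  2.07, -0.78,  0.85,  0.42])]
place 60 -1 0.8 [array([ 0.81,  0.53,  0.14,  2.04, -0.82,  0.86,  0.8 ]), array([ 0.66,  0.38,  0.33,  1.99, -0.75,  1.06,  0.67])]
place 60 -1 1.1 [array([ 0.79,  0.58,  0.14,  1.95, -0.67,  0.99,  0.93]), array([ 0.64,  0.44,  0.33,  1.9 , -0.65,  1.19,  0.85])]
place 60 -1 1.4 [array([ 0.62,  0.63,  0.33,  1.87, -0.63,  1.15,  1.16]), array([ 0.61,  0.49,  0.33,  1.81, -0.54,  1.3 ,  1.03])]
```

```bash
python3 - <<'E'
from h import *
D=np.pi/180
p,R=at((.6475,-.116,.072),-.1,50*D,1,.11)
q1=inverse_kinematics(p,R); q0=sense()['joint_pos']; print(p,q1)
for f in(.2,.4,.6,.8,1):
    move_joints(q0+f*(q1-q0)); s=sense(); print(s['time_s'],s['position'],s['tcp_rot'][:,0])
    if s['position'][0]>.6 or s['position'][2]<.15: print('STOP'); break
E
```

```text
[ 0.5733 -0.1086  0.1609] [ 0.7868  0.3807 -0.7788  2.2655  2.0405  0.2655 -0.353 ]
4.025 [ 0.5276 -0.1174  0.3053] [ 0.7111 -0.1834 -0.6788]
4.525 [ 0.5412 -0.121   0.2793] [ 0.6815 -0.2513 -0.6873]
5.025 [ 0.5535 -0.1223  0.2296] [ 0.6401 -0.252  -0.7258]
5.525 [ 0.5624 -0.118   0.1807] [ 0.6154 -0.1841 -0.7664]
6.025 [ 0.5733 -0.109   0.1613] [ 0.6395 -0.0663 -0.7659]
```

```bash
python3 - <<'E'
from h import *
D=np.pi/180
def st(m=''): s=sense(); print(m,s['time_s'],s['position'],s['finger_gap'],s['wrist_force'])
try:
    p,R=at((.6475,-.116,.072),-.1,50*D,1,0)
    move_l(p,R,feed=.12); st('in'); command_gripper(.05,40); st('grip')
    move_l(p+[0,0,.025],feed=.1); st('up')
    move_l(p+[-.105,.02,.03],feed=.2); st('back')
    move_l(p+[-.105,.02,.13],feed=.2); st('high')
except Unreachable as e: print('UNR',e); st()
snap('scene','s2')
E
```

```text
in 7.0917 [ 0.6435 -0.1153  0.0771] 0.08535612797659586 [-0.394   0.3809 -0.247 ]
grip 7.4583 [ 0.644  -0.1155  0.0775] 0.059299965784063574 [-2.4121  0.5516  4.7269]
up 7.8583 [ 0.6431 -0.1158  0.1011] 0.058608905677499754 [ 0.426  -1.0951 -4.0022]
back 8.5417 [ 0.5399 -0.0963  0.1069] 0.058828003656288486 [ 0.8054 -0.0991 -3.215 ]
high 9.8 [ 0.5386 -0.0957  0.2066] 0.05923802454855659 [-0.0192  0.4209 -3.5691]
```

View pics/s2.png

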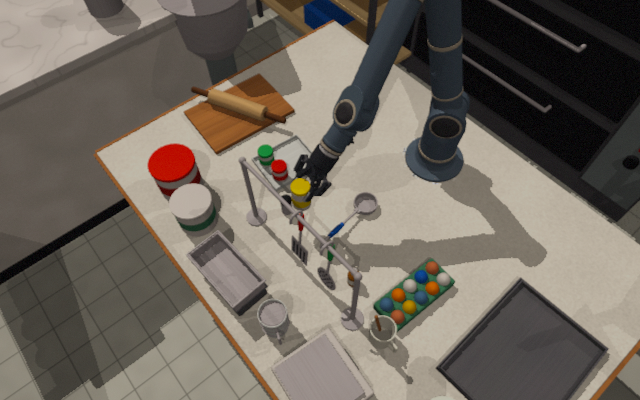

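The tub (301,190) is held upright in the fingers, and the turner and skimmer still hang in place. Now I carry it to the tray.

```bash
python3 - <<'E'
from h import *
D=np.pi/180
def st(m=''): s=sense(); print(m,s['time_s'],s['position'],s['finger_gap'],s['wrist_force'],s['joint_pos'])
pl,R=at((.379,-.332,.20),-1.66,50*D,1,0)
print(inverse_kinematics(pl,R))
ok=False
for path in ([( .379,-.332,.20,-1.66)],[(.46,-.2,.2,-.9),(.379,-.332,.20,-1.66)]):
    try:
        for x,y,z,yaw in path: move_l(*at((x,y,z),yaw,50*D),feed=.2)
        ok=True; break
    except Unreachable as e: print('UNR',e)
st()
if not ok:
    q0=sense()['joint_pos']; q1=inverse_kinematics(pl,R)
    for f in(.25,.5,.75,1):
        move_joints(q0+f*(q1-q0)); s=sense(); print(s['time_s'],s['position'],s['tcp_rot'])
        if s['position'][2]<.17: print('STOP'); break
snap('side','d3')
a=cv2.imread('pics/d3.png')[190:400,200:480]; cv2.imwrite('pics/d3c.png',cv2.resize(a,None,fx=2.5,fy=2.5,interpolation=2))
E
```

```text
[ 0.9641  0.3239 -0.818   2.1908  1.1533  1.068  -0.6906]
 11.5583 [ 0.3796 -0.3275  0.2046] 0.05905705560179276 [ 0.4097  0.1212 -3.3716] [ 0.9409  0.3158 -0.7904  2.1925  1.1465  1.0564 -0.6861]
```

View pics/d3c.png

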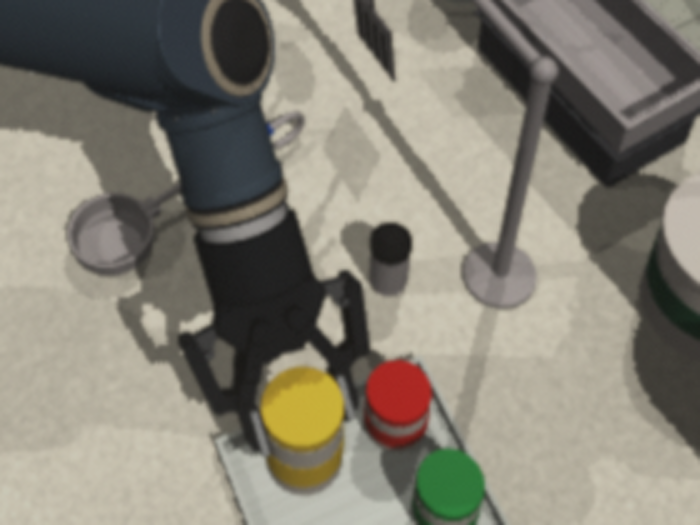

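The tub is upright above the tray's empty half, clear of the red (398,400) and green (448,490) jars. I lower it and let go.

```bash
python3 - <<'E'
from h import *
D=np.pi/180
def st(m=''): s=sense(); print(m,s['time_s'],s['position'],s['finger_gap'],s['wrist_force'])
p=sense()['position']; R=Rt(-1.66,50*D)
p=np.array([p[0],-.3295,p[2]])
move_l([p[0],p[1],.10],feed=.15); print(move_l([p[0],p[1],.079],feed=.03,until_force=5)); st('down')
command_gripper(.08); st('open')
e=sense()['position']
move_l(e-.09*R[:,0],feed=.15); 
move_l(sense()['position']+[0,0.0,.12],feed=.25); st('clear')
g=np.array([.490,.008,.037]);yaw=.137
for s in(1,-1):
  for t in(55,60,65,70,80,90):
    q=[inverse_kinematics(*at(g+[0,0,h],yaw,t*D,s)) for h in(0,.15)]; print(s,t,[None if o is None else o.round(2) for o in q])
E
```

```text
True
down 13.0667 [ 0.3795 -0.3295  0.0815] 0.05843914790651287 [0.0508 0.6281 3.6735]
open 13.4083 [ 0.3787 -0.3293  0.0806] 0.07986357246968574 [-0.4055 -0.7466  0.0318]
clear 14.7833 [ 0.3823 -0.2726  0.2683] 0.07959745374170064 [-0.4016  0.2167 -0.4693]
1 55 [None, None]
1 60 [array([ 0.6 ,  0.58, -0.82,  2.43,  2.2 ,  0.44, -0.45]), array([ 0.96,  0.22, -1.13,  2.31,  0.75,  0.27,  0.92])]
1 65 [array([ 0.52,  0.53, -0.73,  2.38,  1.91,  0.33, -0.21]), array([ 0.95,  0.25, -1.14,  2.26,  0.62,  0.4 ,  1.05])]
1 70 [array([ 0.41,  0.49, -0.6 ,  2.33,  1.45,  0.25,  0.22]), array([ 0.9 ,  0.27, -1.12,  2.2 ,  0.53,  0.51,  1.13])]
1 80 [array([ 0.66,  0.64, -0.95,  2.21,  1.06,  0.6 ,  0.64]), array([ 0.88,  0.39, -1.17,  2.09,  0.54,  0.78,  1.11])]
1 90 [array([ 0.73,  0.82, -1.14,  2.1 ,  0.99,  0.92,  0.72]), array([ 0.81,  0.49, -1.17,  1.99,  0.54,  1.02,  1.09])]
-1 55 [None, None]
-1 60 [None, array([ 0.7 ,  0.15, -0.83,  2.32,  0.43,  0.21, -1.92])]
-1 65 [array([-0.39,  0.45,  0.36,  2.43,  3.98,  0.23,  0.74]), array([ 0.71,  0.17, -0.85,  2.27,  0.36,  0.34, -1.86])]
-1 70 [None, array([ 0.7 ,  0.2 , -0.87,  2.21,  0.34,  0.47, -1.84])]
-1 80 [array([ 0.42,  0.52, -0.63,  2.22,  0.8 ,  0.42, -2.28]), array([ 0.67,  0.28, -0.88,  2.1 ,  0.34,  0.71, -1.85])]
-1 90 [array([ 0.51,  0.62, -0.78,  2.11,  0.69,  0.69, -2.17]), array([ 0.63,  0.37, -0.89,  2.  ,  0.36,  0.94, -1.88])]
```

```bash
python3 - <<'E'
from h import *
D=np.pi/180
p,R=at((.490,.008,.037),.137,80*D,1,.14)
movep(p,R); print(sense()['time_s'],sense()['position'],sense()['joint_pos'])
snap('wrist','w4')
im,W=cloud('wrist','w4'); hsv=cv2.cvtColor(im,cv2.COLOR_RGB2HSV); H,S,V=[hsv[...,i].astype(int) for i in range(3)]
b=W[(H>105)&(H<125)&(S>150)&(W[...,2]<.07)&(W[...,2]>.02)&(abs(W[...,1])<.1)&(W[...,0]<.6)]
c=b[:,:2].mean(0); _,_,vt=np.linalg.svd(b[:,:2]-c,full_matrices=False); t=(b[:,:2]-c)@vt[0]; n=(b[:,:2]-c)@vt[1]
print(len(b),c,vt[0],t.min(),t.max(),n.min(),n.max(),b[:,2].max(), 'mid',c+vt[0]*(t.min()+t.max())/2+vt[1]*(n.min()+n.max())/2)
for x in(.54,.55,.56,.58,.60,.627):
  print(x,[(t,z) for t in(0,5,10,15,20,25,30,35) for z in(.26,.30,.33) if inverse_kinematics(*at((x,-.116,z),.024,t*D)) is not None])
E
```

```text
16.2833 [0.4645 0.0042 0.1802] [ 0.8936  0.3506 -1.1547  2.1566  0.514   0.7238  1.1279]
1589 [0.4864 0.0087] [0.9914 0.1311] -0.0320697360991961 0.03765661706162247 -0.008425819370110403 0.008752845290760702 0.04947809247798568 mid [0.4892 0.0093]
0.54 [(25, 0.33), (30, 0.3), (30, 0.33), (35, 0.26), (35, 0.3)]
0.55 [(20, 0.33), (25, 0.3), (25, 0.33), (30, 0.26), (30, 0.3), (30, 0.33), (35, 0.26), (35, 0.3)]
0.56 [(20, 0.33), (25, 0.3), (25, 0.33), (30, 0.26), (30, 0.3), (30, 0.33), (35, 0.26), (35, 0.3)]
0.58 [(15, 0.33), (20, 0.3), (20, 0.33), (25, 0.26), (25, 0.3), (25, 0.33), (30, 0.26), (30, 0.3), (30, 0.33), (35, 0.26), (35, 0.3)]
0.6 [(10, 0.3), (10, 0.33), (15, 0.26), (15, 0.3), (15, 0.33), (20, 0.26), (20, 0.3), (20, 0.33), (25, 0.26), (25, 0.3), (25, 0.33), (30, 0.26), (30, 0.3), (30, 0.33), (35, 0.26), (35, 0.3)]
0.627 [(0, 0.26), (0, 0.3), (0, 0.33), (5, 0.26), (5, 0.3), (5, 0.33), (10, 0.26), (10, 0.3), (10, 0.33), (15, 0.26), (15, 0.3), (15, 0.33), (20, 0.26), (20, 0.3), (20, 0.33), (25, 0.26), (25, 0.3), (25, 0.33), (30, 0.26), (30, 0.3), (30, 0.33), (35, 0.26), (35, 0.3)]
```

View pics/w4.png

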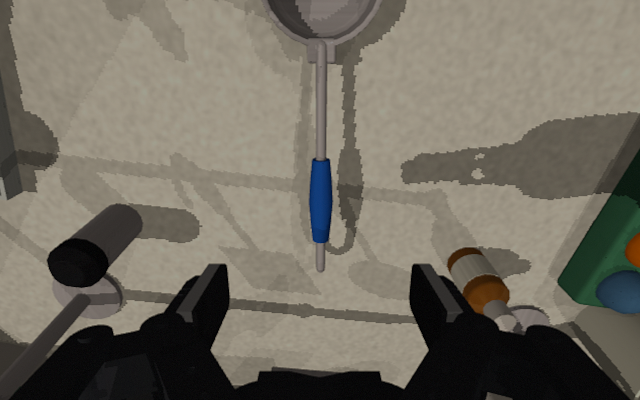

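The ladle is as expected: grip centre (321,200), yaw about 0.13, measured at (0.489, 0.009). Now I grasp and lift it.

```bash
python3 - <<'E'
from h import *
D=np.pi/180
def st(m=''): s=sense(); print(m,s['time_s'],s['position'],s['finger_gap'],s['wrist_force'],s['ft_torque'])
yaw=.1315
p,R=at((.489,.009,.037),yaw,80*D)
move_l(p-.04*R[:,0],R,feed=.2); move_l(p,R,feed=.1); st('in')
command_gripper(0.01,100); st('grip')
move_l(p+[0,0,.03],feed=.1); st('lift')
move_l(p+[0,0,.17],feed=.25); st('up')
try:
    move_l(*at((.55,-.113,.34),.024,25*D),feed=.2)
except Unreachable as e:
    print('UNR',e)
    q1=inverse_kinematics(*at((.55,-.113,.34),.024,25*D)); q0=sense()['joint_pos']; print(q0,q1)
    for f in(.2,.4,.6,.8,1):
        move_joints(q0+f*(q1-q0)); s=sense(); print(s['time_s'],s['position'],s['tcp_rot'][:,0])
        if s['position'][0]>.58 or s['position'][2]<.18: print('STOP'); break
st('swingpose')
snap('side','s5'); a=cv2.imread('pics/s5.png')[60:300,150:470]; cv2.imwrite('pics/s5c.png',cv2.resize(a,None,fx=2.4,fy=2.4,interpolation=2))
E
```

```text
in 17.5333 [0.4884 0.0089 0.0437] 0.07991958220000123 [-0.8342  0.9206 -0.3019] [-0.0099  0.1629 -0.0445]
grip 18.1417 [0.488  0.0088 0.0433] 0.016015777342081056 [-1.6164 -0.7561  5.4026] [-0.137   0.4095 -0.0222]
lift 18.5917 [0.4877 0.0085 0.0726] 0.015735452845001694 [-1.2143 -0.0271 -4.3161] [-0.02   -0.0826  0.0233]
up 19.3 [0.4866 0.0081 0.2112] 0.016139736402038824 [-1.2194 -0.549  -4.3177] [-0.046   0.0408 -0.0422]
UNR the arm cannot follow that straight line within its joint ranges
[ 0.8949  0.3438 -1.1724  2.0774  0.4707  0.8037  1.1642] [-0.6273 -0.1213  0.851   2.4252  3.6816  0.357  -1.8942]
19.9583 [ 0.5441 -0.1131  0.2233] [ 0.4148 -0.3882 -0.8229]
20.6167 [ 0.5781 -0.1595  0.2768] [ 0.6583 -0.486  -0.5748]
21.275 [ 0.595  -0.1551  0.3436] [ 0.8478 -0.3689 -0.381 ]
STOP
swingpose 21.275 [ 0.595  -0.1551  0.3436] 0.01071113898840856 [-30.7501  -1.0308  -9.2377] [ 1.0647  5.2828 -2.2075]
```

View pics/s5c.png

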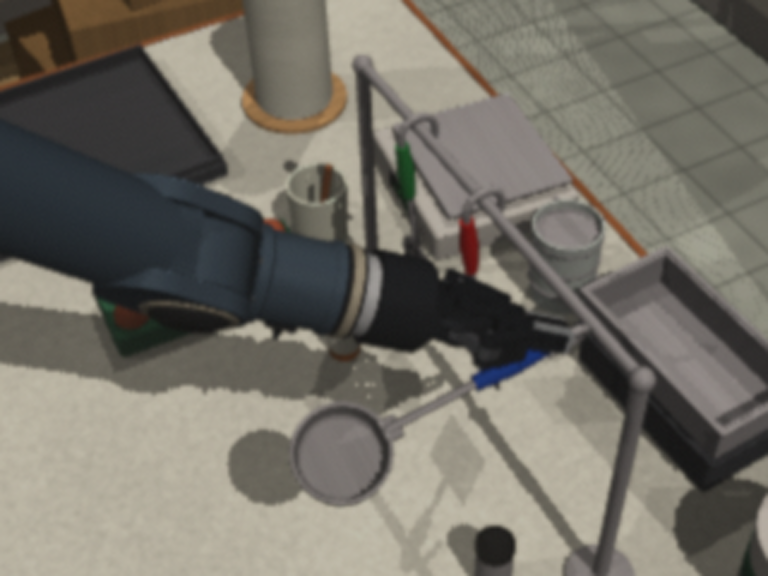

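The hook is pressing on the bar at (575,340): 30 N at the wrist, and the grip has slid towards the hook end of the blue barrel (gap 10.7 mm). I back off the same way at once.

```bash
python3 - <<'E'
from h import *
def st(m=''): s=sense(); print(m,s['time_s'],s['position'],s['finger_gap'],s['wrist_force'],s['ft_torque'])
q0=np.array([ 0.8949,0.3438,-1.1724,2.0774,0.4707,0.8037,1.1642]);q1=np.array([-0.6273,-0.1213,0.851,2.4252,3.6816,0.357,-1.8942])
for f in (.55,.4,.2): move_joints(q0+f*(q1-q0)); st(f)
snap('side','s6'); a=cv2.imread('pics/s6.png')[60:330,150:510]; cv2.imwrite('pics/s6c.png',cv2.resize(a,None,fx=2.2,fy=2.2,interpolation=2))
snap('wrist','w6'); snap('scene','sc6')
E
```

```text
0.55 21.6 [ 0.6118 -0.1577  0.3558] 0.010140493312855423 [ 0.5189 -0.4818 -0.3693] [0.4063 0.8457 0.0104]
0.4 22.1333 [ 0.5951 -0.1634  0.303 ] 0.009820888846609335 [-0.0259 -0.7918 -0.6314] [ 0.505   0.7512 -0.0193]
0.2 22.7917 [ 0.5453 -0.1156  0.2259] 0.01005916757469668 [-0.5218 -0.4563  0.2907] [ 0.496   0.4359 -0.0319]
```

View pics/s6c.png

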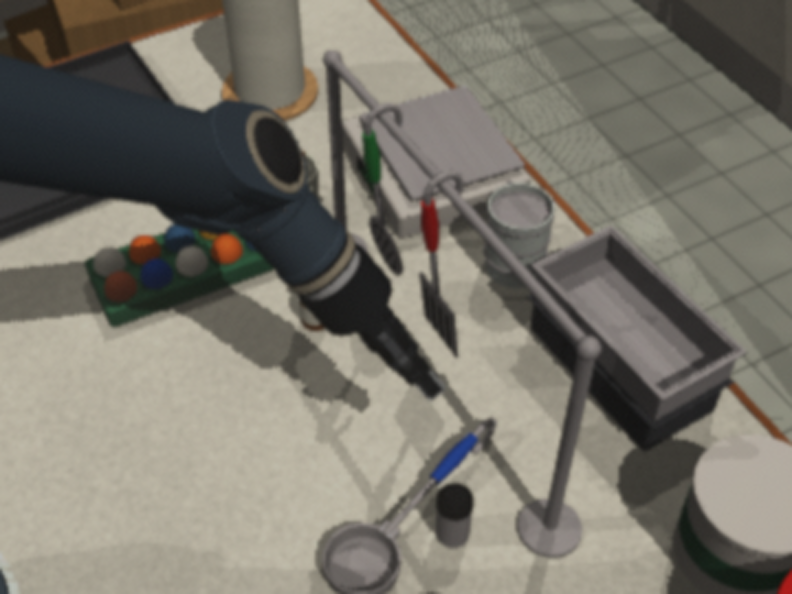

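The ladle slipped out and lies on the bench, bowl up: bowl (360,560), grip (455,460), hook (490,430). It is close beside the shaker (453,515), which still stands, and the utensils still hang. I locate the ladle again.

```bash
python3 - <<'E'
from h import *
for n,f in(('scene','sc6'),('side','s6'),('wrist','w6')):
    im,W=cloud(n,f); hsv=cv2.cvtColor(im,cv2.COLOR_RGB2HSV); H,S,V=[hsv[...,i].astype(int) for i in range(3)]
    b=W[(H>105)&(H<125)&(S>150)&(W[...,2]<.08)&(W[...,2]>.01)&(W[...,1]<.05)&(W[...,1]>-.3)&(W[...,0]>.4)&(W[...,0]<.7)]
    print(n,len(b))
    if len(b)>20:
        c=b[:,:2].mean(0); _,_,vt=np.linalg.svd(b[:,:2]-c,full_matrices=False); t=(b[:,:2]-c)@vt[0]; nn=(b[:,:2]-c)@vt[1]
        print(c,vt[0],t.min(),t.max(),nn.min(),nn.max(),b[:,2].min(),b[:,2].max(),'mid',c+vt[0]*(t.min()+t.max())/2)
        f=np.polyfit(t,b[:,2],1); print('slope z along axis',f)
    bl=W[(V<60)&(W[...,2]>.074)&(W[...,2]<.088)&(W[...,1]<-.1)&(W[...,1]>-.3)&(W[...,0]>.45)&(W[...,0]<.62)]
    if len(bl): print('shaker',len(bl),(bl.min(0)+bl.max(0))/2,bl.min(0),bl.max(0))
    y=W[(H>20)&(H<34)&(S>140)&(W[...,2]>.09)&(W[...,2]<.13)&(W[...,1]<-.2)&(W[...,0]<.6)]
    if len(y): print('tub lid',len(y),(y.min(0)+y.max(0))/2,np.ptp(y,0))
a=cv2.imread('pics/sc6.png')[120:260,230:390]; b=cv2.imread('pics/w6.png')
cv2.imwrite('pics/c7.png',np.hstack([cv2.resize(a,(457,400),interpolation=2),cv2.resize(b,None,fx=.53,fy=1*.53,interpolation=3)[:,:].copy() if 0 else cv2.copyMakeBorder(cv2.resize(b,(340,212)),0,188,0,0,0)]))
E
```

```text
scene 35
[ 0.6074 -0.1049] [0.9281 0.3722] -0.04186268386066831 0.018999047716068473 -0.006434948070934196 0.006441775576844518 0.03828738994722669 0.054425496368427195 mid [ 0.5968 -0.1091]
slope z along axis [0.0347 0.0452]
shaker 40 [ 0.5504 -0.1707  0.0807] [ 0.5399 -0.1852  0.0745] [ 0.5608 -0.1562  0.0869]
tub lid 188 [ 0.3806 -0.3327  0.1021] [0.0635 0.0621 0.0234]
side 118
[ 0.5918 -0.1182] [-0.9399 -0.3415] -0.03282308686537451 0.03133091543973001 -0.007993996579632009 0.005674373039378467 0.03457962805737935 0.050090843035953014 mid [ 0.5925 -0.118 ]
slope z along axis [-0.089   0.0435]
shaker 163 [ 0.5532 -0.1808  0.0794] [ 0.5354 -0.1996  0.0741] [ 0.5711 -0.1621  0.0846]
tub lid 728 [ 0.3778 -0.3382  0.1006] [0.0574 0.0593 0.0141]
wrist 1464
[ 0.5878 -0.1125] [0.9339 0.3574] -0.04288585382860616 0.03844339177622916 -0.007343460778186073 0.030896715447117133 0.03083272948044391 0.07335436295666165 mid [ 0.5857 -0.1133]
slope z along axis [0.0865 0.044 ]
shaker 1597 [ 0.5539 -0.1747  0.079 ] [ 0.5346 -0.1939  0.074 ] [ 0.5731 -0.1555  0.0839]
```

View pics/c7.png

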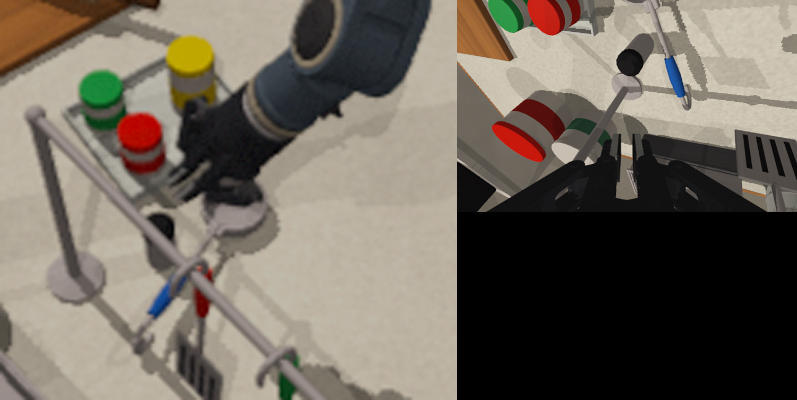

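The ladle lies flat in its normal attitude: grip at (0.59, −0.113), yaw 0.36. The tub stands on the tray and the shaker stands 22 mm from the handle. I re-grasp it, with the grasp point slightly higher so the gripper body clears the shaker, then check reach for a swing pose.

```bash
cat >> h.py <<'E'
def st(m=''):
    s=sense(); print(m,s['time_s'],s['position'],round(s['finger_gap'],4),s['wrist_force'],'q',s['joint_pos'].round(2))
def go(g,yaw,tilt,feed=.2,lim=.9,back=0.):
    p,R=at(g,yaw,tilt*np.pi/180,1,back)
    try: move_l(p,R,feed=feed); return True
    except Unreachable:
        q=inverse_kinematics(p,R)
        if q is None: print('noIK',g,tilt); return False
        dq=q-sense()['joint_pos']
        if abs(dq).max()>lim: print('jump',g,tilt,dq); return False
        move_joints(q); print('via joints',g,tilt,abs(dq).max()); return True
E
python3 - <<'E'
from h import *
z=np.load('pics/w6.npz'); im,W=cloud('wrist','w6'); hsv=cv2.cvtColor(im,cv2.COLOR_RGB2HSV); H,S=hsv[...,0].astype(int),hsv[...,1]
b=W[(H>105)&(H<125)&(S>150)&(W[...,2]<.056)&(W[...,2]>.025)&(W[...,1]<.05)&(W[...,1]>-.3)&(W[...,0]>.5)&(W[...,0]<.7)]
a=np.array([.9339,.3574]); n=np.array([-.3574,.9339]); m=np.median(b[:,:2],0); nn=(b[:,:2]-m)@n; k=abs(nn)<.013; t=((b[:,:2]-m)@a)[k]; print(m,nn[k].min(),nn[k].max(),t.min(),t.max())
g=m+n*(nn[k].min()+nn[k].max())/2+a*(t.min()+t.max())/2; print('g',g)
command_gripper(.05)
print(go((g[0],g[1],.045),.362,80,back=.1,lim=2.5)); st()
s=sense()
snap('wrist','w8')
im,W=cloud('wrist','w8'); hsv=cv2.cvtColor(im,cv2.COLOR_RGB2HSV); H,S=hsv[...,0].astype(int),hsv[...,1]
mk=((H>105)&(H<125)&(S>150)&(W[...,2]<.06)&(W[...,2]>.02)&(W[...,0]>.5)&(W[...,0]<.7)&(W[...,1]>-.2)&(W[...,1]<0)).astype(np.uint8)
nl,L,stt,_=cv2.connectedComponentsWithStats(mk); b=W[L==1+np.argmax(stt[1:,4])]
r=cv2.minAreaRect(b[:,:2].astype(np.float32)); c=b[:,:2].mean(0); vt=np.linalg.svd(b[:,:2]-c,full_matrices=False)[2]; print(len(b),r,vt[0],b[:,2].max())
E
```

```text
[ 0.5866 -0.1125] -0.01020580665346161 0.006968738477923374 -0.030756457960972466 0.039544863693756344
g [ 0.5913 -0.1125]
True
 24.4917 [ 0.5738 -0.1184  0.1496] 0.0503 [-0.1379  0.4486 -0.6944] q [ 0.93  0.61 -1.02  1.91  0.63  0.81  1.54]
2008 ((0.5917057991027832, -0.113484226167202), (0.07042957097291946, 0.017364980652928352), 19.967933654785156) [0.9355 0.3533] 0.04920915591885021
```

```bash
python3 - <<'E'
from h import *
g=np.array([.5918,-.1133,.044])
print(go(g,.358,80,feed=.1)); st('in')
command_gripper(.008,110); st('grip')
print(go(g+[0,0,.1],.358,80,feed=.15)); st('lift')
print(go((.49,-.09,.16),.3,80,feed=.2)); st('back')
print(go((.47,-.08,.25),.2,75,feed=.2)); st('up')
for x in(.48,.51,.54):
  for z in(.3,.34):
    for t in(40,45,50,55,60):
      q=inverse_kinematics(*at((x,-.09,z),.05,t*np.pi/180))
      if q is not None: print(x,z,t,q.round(2),abs(q-sense()['joint_pos']).max().round(2))
E
```

```text
True
in 25.7 [ 0.5913 -0.1137  0.0505] 0.05 [1.1711 0.532  0.5591] q [ 0.79  0.73 -0.86  1.94  0.8   0.66  1.4 ]
grip 26.1167 [ 0.591  -0.1138  0.0508] 0.0154 [-3.1805  0.4008  6.1591] q [ 0.79  0.73 -0.86  1.94  0.8   0.66  1.41]
True
lift 26.9333 [ 0.5899 -0.114   0.1487] 0.0151 [ 0.0455  0.8153 -4.336 ] q [ 0.89  0.62 -1.01  1.88  0.64  0.82  1.53]
True
back 27.6083 [ 0.4901 -0.0908  0.1661] 0.015 [ 0.2585 -0.3835 -4.6785] q [ 1.04  0.45 -1.11  2.09  0.54  0.73  1.49]
True
up 28.225 [ 0.4687 -0.0811  0.2557] 0.0152 [-0.9376  0.501  -4.9914] q [ 1.34  0.24 -1.33  2.09  0.25  0.76  1.65]
0.48 0.3 45 [ 0.26 -0.14 -0.05  2.36 -0.91  0.24  2.64] 1.28
0.48 0.3 50 [ 1.14 -0.13 -0.84  2.28 -0.86  0.4   2.61] 1.11
0.48 0.3 55 [ 1.08 -0.11 -0.81  2.22 -0.58  0.46  2.32] 0.82
0.48 0.3 60 [ 1.5  -0.12 -1.2   2.16 -0.51  0.58  2.27] 0.76
0.48 0.34 40 [ 0.07 -0.22  0.12  2.36 -0.87  0.22  2.61] 1.46
0.48 0.34 45 [ 0.49 -0.19 -0.24  2.29 -0.77  0.36  2.49] 1.09
0.48 0.34 50 [ 1.23 -0.21 -0.85  2.21 -0.85  0.55  2.57] 1.09
0.48 0.34 55 [ 1.2  -0.18 -0.86  2.16 -0.63  0.6   2.36] 0.87
0.48 0.34 60
[... 332 characters left out ...]
-0.8   0.34  2.51] 1.05
0.51 0.34 50 [ 1.2  -0.13 -0.9   2.17 -0.71  0.47  2.43] 0.96
0.51 0.34 55 [ 1.26 -0.11 -0.99  2.11 -0.51  0.55  2.24] 0.76
0.51 0.34 60 [ 1.57 -0.1  -1.29  2.05 -0.42  0.66  2.16] 0.67
0.54 0.3 45 [ 0.68 -0.01 -0.5   2.25 -0.91  0.21  2.63] 1.15
0.54 0.3 50 [ 1.52  0.1  -1.38  2.17 -0.16  0.28  1.94] 0.48
0.54 0.3 55 [ 1.45  0.14 -1.35  2.11  0.06  0.4   1.71] 0.36
0.54 0.3 60 [ 1.36  0.17 -1.31  2.06  0.18  0.52  1.59] 0.23
0.54 0.34 45 [ 1.34 -0.08 -1.08  2.17 -0.87  0.36  2.58] 1.11
0.54 0.34 50 [ 1.35 -0.05 -1.11  2.11 -0.55  0.42  2.27] 0.8
0.54 0.34 55 [ 1.02 -0.02 -0.84  2.07 -0.3   0.51  2.02] 0.55
0.54 0.34 60 [ 1.49  0.09 -1.37  2.   -0.01  0.61  1.77] 0.26
```

```bash
python3 - <<'E'
from h import *
q0=sense()['joint_pos']; q1=np.array([1.12,.33,-1.16,2.30,1.64,.31,.03])
for f in(.34,.67,1):
    move_joints(q0+f*(q1-q0)); s=sense(); print(s['time_s'],s['position'],s['tcp_rot'][:,0])
    if s['position'][0]>.57 or s['position'][2]<.17 or abs(s['wrist_force']).max()>12: print('STOP'); break
else:
    print(go((.55,-.095,.23),-.03,45)); st()
    print(go((.55,-.1,.27),.02,40)); st()
    for x,z,t in((.56,.31,38),(.56,.31,35),(.56,.31,32),(.56,.31,30),(.627,.31,30),(.627,.27,30)):
        q=inverse_kinematics(*at((x,-.116,z),.024,t*np.pi/180)); print(x,z,t,None if q is None else q.round(2))
E
```

```text
28.8167 [ 0.4932 -0.1313  0.2314] [ 0.3806 -0.1453 -0.9133]
29.3917 [ 0.5221 -0.1349  0.2205] [ 0.5326 -0.1815 -0.8267]
29.9667 [ 0.5347 -0.096   0.2028] [ 0.6355 -0.0689 -0.769 ]
True
 30.2917 [ 0.546  -0.0964  0.2347] 0.0152 [-0.4606 -1.1786 -4.6844] q [ 1.27  0.33 -1.29  2.29  1.82  0.25 -0.05]
noIK (0.55, -0.1, 0.27) 40
False
 30.2917 [ 0.546  -0.0964  0.2347] 0.0152 [-0.4606 -1.1786 -4.6844] q [ 1.27  0.33 -1.29  2.29  1.82  0.25 -0.05]
0.56 0.31 38 None
0.56 0.31 35 None
0.56 0.31 32 [ 1.23  0.09 -1.    2.3   3.89  0.26 -2.11]
0.56 0.31 30 [ 1.37  0.13 -1.16  2.32  3.7   0.28 -1.88]
0.627 0.31 30 [ 1.19  0.29 -1.11  2.2   3.01  0.23 -1.16]
0.627 0.27 30 [ 1.27  0.53 -1.31  2.23  2.52  0.4  -0.53]
```

```bash
cat >> h.py <<'E'
def low(tag=''):
    im,d=snap('side','tmp'); im,W=cloud('side','tmp')
    p=W[(W[...,0]>.3)&(W[...,0]<.75)&(W[...,1]>-.17)&(W[...,1]<-.03)&(W[...,2]>.02)&(W[...,2]<.16)]
    s=sense(); print(tag,'t',round(s['time_s'],2),'gap',round(s['finger_gap'],5),'F',s['wrist_force'],'M',s['ft_torque'],'low',len(p),p.mean(0) if len(p) else None)
E
python3 - <<'E'
from h import *
low('100N'); g=sense()['finger_gap']
command_gripper(.008,20); sleep(.3); low('20N')
g=sense()['finger_gap']
for o in(g+.0003,g+.0006,g+.0009,g+.0012):
    if sense()['wrist_force'][2]>-2.5: print('DROP?');break
    command_gripper(o,20); sleep(.25); low('o%.4f'%o)
E
```

```text
100N t 30.34 gap 0.0153 F [ 0.4235  0.6217 -4.752 ] M [ 0.0513  1.0448 -0.0099] low 1077 [ 0.4468 -0.0941  0.1109]
20N t 30.91 gap 0.01509 F [ 0.4855  0.0212 -3.7584] M [0.0353 1.0732 0.0223] low 1072 [ 0.4468 -0.0926  0.1102]
o0.0154 t 31.43 gap 0.01597 F [ 0.2087  0.9194 -3.2317] M [0.0472 1.0183 0.023 ] low 1071 [ 0.4469 -0.0928  0.1102]
o0.0157 t 31.94 gap 0.01593 F [-0.4509 -1.2639 -4.2881] M [ 0.0057  1.004  -0.0132] low 1080 [ 0.4474 -0.0931  0.11  ]
o0.0160 t 32.46 gap 0.01631 F [ 0.4222 -0.2981 -4.0706] M [ 0.0379  1.0551 -0.0156] low 1073 [ 0.4475 -0.093   0.1096]
o0.0163 t 32.98 gap 0.01671 F [ 0.1115 -0.2862 -4.5928] M [0.0236 1.0396 0.0065] low 1070 [ 0.4474 -0.0929  0.1096]
```

```bash
python3 - <<'E'
from h import *
m0=sense()['ft_torque'][1]; o=.0168
while o<.0215:
    command_gripper(o,20); sleep(.1)
    M=np.mean([sense()['ft_torque'][1]]); s=sense(); print(round(o,4),round(s['finger_gap'],4),round(M,3),s['wrist_force'][2].round(2),round(s['time_s'],2))
    if s['wrist_force'][2]>-2 or M<.85: break
    o+=.0004 if o<.018 else .0002
low('end')
E
```

```text
0.0168 0.0169 1.229 -3.92 33.29
0.0172 0.0175 1.305 -3.95 33.61
0.0176 0.0177 1.3 -4.96 33.92
0.018 0.0179 1.271 -4.92 34.24
0.0182 0.0181 1.283 -4.05 34.56
0.0184 0.018 1.345 -4.7 34.88
0.0186 0.0184 1.367 -4.11 35.19
0.0188 0.019 1.294 -4.63 35.51
0.019 0.0191 1.391 -3.77 35.83
0.0192 0.0191 0.714 -0.06 36.14
end t 36.19 gap 0.01929 F [-0.8652 -1.0195 -0.4535] M [-0.0045  0.7276  0.0238] low 586 [ 0.561  -0.1033  0.0618]
```

```bash
python3 - <<'E'
from h import *
command_gripper(.008,100)
low('now'); snap('scene','sc9'); snap('wrist','w9')
for n,f in(('side','tmp'),('scene','sc9'),('wrist','w9')):
    im,W=cloud(n,f)
    ok=(W[...,0]>.3)&(W[...,0]<.85)&(W[...,1]>-.25)&(W[...,1]<.15)
    hsv=cv2.cvtColor(im,cv2.COLOR_RGB2HSV); H,S=hsv[...,0].astype(int),hsv[...,1]
    mk=(ok&(H>105)&(H<125)&(S>150)&(W[...,2]>.005)&(W[...,2]<.3)).astype(np.uint8); nl,L,stt,_=cv2.connectedComponentsWithStats(mk)
    if nl>1:
        b=W[L==1+np.argmax(stt[1:,4])]; c=b.mean(0); v=np.linalg.svd(b-c,full_matrices=False)[2][0]; t=(b-c)@v; print(n,'blue',len(b),c,v,t.min(),t.max(),b.min(0),b.max(0))
a=cv2.imread('pics/tmp.png')[130:360,200:470]; b=cv2.imread('pics/sc9.png')[130:290,250:390]
cv2.imwrite('pics/c9.png',np.hstack([cv2.resize(a,(470,400),interpolation=2),cv2.resize(b,(350,400),interpolation=2)])[:, :800])
E
```

```text
now t 36.51 gap 0.00816 F [ 0.3784 -0.5089  0.0057] M [ 0.038   0.7152 -0.0203] low 646 [ 0.626  -0.1022  0.0492]
side blue 141 [ 0.716  -0.1058  0.075 ] [-0.9733  0.0355 -0.2269] -0.032616990093209716 0.03502403763580376 [ 0.6812 -0.1137  0.0631] [ 0.7478 -0.0966  0.0849]
scene blue 80 [ 0.7185 -0.0958  0.0749] [ 0.9662 -0.019   0.2571] -0.03629676071219712 0.03217608039010628 [ 0.6837 -0.1026  0.0607] [ 0.7507 -0.0887  0.0918]
wrist blue 759 [ 0.7123 -0.1004  0.0728] [ 0.9957 -0.0834 -0.0396] -0.032459746249764276 0.08663339535333049 [ 0.6797 -0.1143  0.0058] [ 0.7964 -0.0909  0.0845]
```

View pics/c9.png

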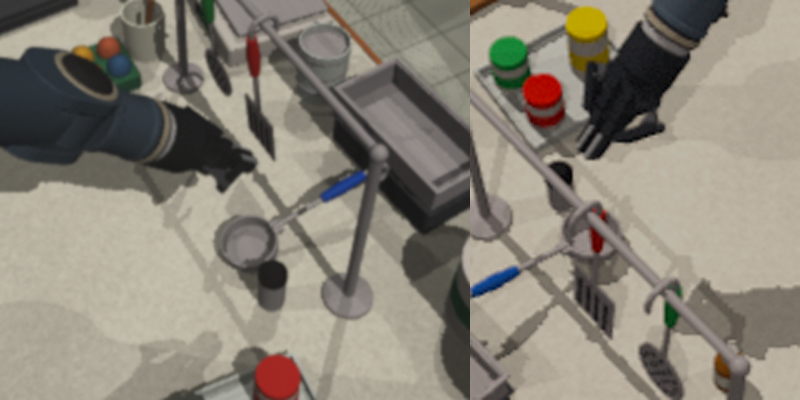

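The ladle slid through the loosened fingers and fell. It now lies with its bowl near (0.56, −0.10) and its handle running under the bar; the utensils, tub, jars and shaker look undisturbed. I check that it has settled and whether it can be reached under the bar with the tool tilted. This time I will hook it over the bar first and let it swing only while the bar holds it.

```bash
python3 - <<'E'
from h import *
command_gripper(.05,100)
C=[];V=[]
for n in('side','scene','wrist'):
    snap(n,'t_'+n); im,W=cloud(n,'t_'+n)
    ok=(W[...,0]>.3)&(W[...,0]<.85)&(W[...,1]>-.25)&(W[...,1]<.15)
    hsv=cv2.cvtColor(im,cv2.COLOR_RGB2HSV); H,S=hsv[...,0].astype(int),hsv[...,1]
    mk=(ok&(H>105)&(H<125)&(S>150)&(W[...,2]>.03)&(W[...,2]<.3)).astype(np.uint8); nl,L,stt,_=cv2.connectedComponentsWithStats(mk)
    b=W[L==1+np.argmax(stt[1:,4])]; b=b[abs(b[:,2]-np.median(b[:,2]))<.025]; c=b.mean(0); v=np.linalg.svd(b-c,full_matrices=False)[2][0]; v*=np.sign(v[0]); t=(b-c)@v; print(n,len(b),c,v,t.min(),t.max(),'mid',c+v*(t.min()+t.max())/2)
    v2,u2=np.mgrid[0:400,0:640]
    hk=W[ok&(W[...,0]>.74)&(W[...,0]<.83)&(abs(W[...,1]+.1)<.03)&(W[...,2]>.03)&(W[...,2]<.2)]
    if len(hk): print('  beyond grip',len(hk),hk.mean(0),hk.max(0))
st()
for t in(45,50,55,60):
    for yaw in(-.15,-.02,.1):
        qs=[inverse_kinematics(*at((.716,-.101,.068),yaw,t*np.pi/180,1,bk)) for bk in(0,.15)]; print(t,yaw,[None if q is None else q.round(2) for q in qs])
E
```

```text
side 141 [ 0.7162 -0.1056  0.0746] [ 0.9746 -0.0327  0.2214] -0.03427268538332947 0.0330335679327841 mid [ 0.7156 -0.1055  0.0744]
  beyond grip 326 [ 0.7915 -0.1083  0.0821] [ 0.8296 -0.0702  0.1221]
scene 79 [ 0.7182 -0.0961  0.0743] [ 0.9721 -0.0346  0.2321] -0.033451453917547065 0.03278831224055712 mid [ 0.7179 -0.0961  0.0743]
  beyond grip 322 [ 0.8012 -0.0994  0.0798] [ 0.83   -0.0703  0.1262]
wrist 739 [ 0.7103 -0.1     0.0739] [ 0.9812 -0.0466  0.1874] -0.031479569449934214 0.08165751876745943 mid [ 0.735  -0.1012  0.0786]
  beyond grip 2656 [ 0.7934 -0.0996  0.0789] [ 0.8008 -0.07    0.118 ]
 37.2333 [ 0.5458 -0.0949  0.2343] 0.0501 [ 0.3242 -0.4956  0.2412] q [ 1.27  0.33 -1.29  2.29  1.82  0.25 -0.05]
45 -0.15 [array([ 0.87,  0.99, -1.15,  2.04,  2.16,  0.83, -0.15]), array([ 1.02,  0.64, -1.26,  2.23,  1.94,  0.68, -0.19])]
45 -0.02 [array([ 0.91,  0.99, -1.15,  2.04,  2.17,  0.7 , -0.03]), array([ 1.1 ,  0.62, -1.23,  2.22,  1.99,  0.5 , -0.08])]
45 0.1 [array([ 0.94,  0.97, -1.11,  2.02,  2.17,  0.55,  0.06]), array([ 1.14,  0.61, -1.18,  2.2 ,  2.  ,  0.32,  0.05])]
5
[... 426 characters left out ...]
  0.61,  0.06]), array([ 0.61,  0.36, -0.68,  2.09,  1.13,  0.32,  0.44])]
55 -0.02 [array([ 0.76,  0.81, -0.91,  1.95,  1.72,  0.49,  0.22]), array([ 0.77,  0.4 , -0.8 ,  2.08,  1.  ,  0.28,  0.74])]
55 0.1 [array([ 0.76,  0.79, -0.87,  1.94,  1.63,  0.37,  0.41]), array([ 1.  ,  0.51, -1.04,  2.05,  1.02,  0.34,  0.92])]
60 -0.15 [array([ 0.62,  0.74, -0.77,  1.9 ,  1.44,  0.5 ,  0.28]), array([ 0.73,  0.43, -0.85,  1.99,  0.94,  0.48,  0.67])]
60 -0.02 [array([ 0.65,  0.73, -0.76,  1.9 ,  1.37,  0.42,  0.49]), array([ 0.89,  0.49, -1.  ,  1.98,  0.93,  0.49,  0.86])]
60 0.1 [array([ 0.68,  0.74, -0.77,  1.89,  1.25,  0.36,  0.73]), array([ 1.02,  0.58, -1.15,  1.96,  0.96,  0.54,  1.  ])]
```

It has settled, with its hook resting on the tin's rim and its grip at (0.7165, −0.101, 0.067), pitched up 13°. I pick it up under the bar with the tool tilted 55° and draw it back.

```bash
python3 - <<'E'
from h import *
g=np.array([.7165,-.101,.067])
print(go(g,-.035,55,feed=.25,back=.15)); st('pre')
print(go(g,-.035,55,feed=.15)); st('in')
command_gripper(.008,115); st('grip')
print(go(g+[0,0.002,.025],-.035,55,feed=.15)); st('lift')
print(go((.54,-.085,.11),-.035,55,feed=.25)); st('back')
print(go((.54,-.09,.2),-.02,50,feed=.25,lim=1.2)); st('up')
E
```

```text
True
pre 38.0083 [ 0.6263 -0.0976  0.1944] 0.05 [-0.8326  0.0907  0.6099] q [ 0.98  0.53 -1.11  2.07  1.29  0.46  0.52]
True
in 39.1583 [ 0.713  -0.1008  0.0729] 0.0502 [ 0.4577  0.7102 -0.219 ] q [ 0.74  0.8  -0.9   1.95  1.72  0.49  0.19]
grip 39.575 [ 0.7129 -0.1013  0.0724] 0.0157 [-4.0569 -0.9916  4.7745] q [ 0.74  0.8  -0.9   1.95  1.72  0.49  0.19]
True
lift 39.8917 [ 0.713  -0.0989  0.0967] 0.016 [-0.5241  0.1377 -4.6077] q [ 0.75  0.75 -0.91  1.94  1.62  0.48  0.27]
True
back 40.75 [ 0.538  -0.0854  0.1153] 0.0157 [ 1.2986 -0.9841 -4.033 ] q [ 0.98  0.56 -1.07  2.32  1.88  0.44 -0.1 ]
True
up 41.2667 [ 0.5367 -0.0904  0.2048] 0.016 [-0.5171  0.3666 -3.7852] q [ 1.15  0.33 -1.16  2.29  1.62  0.24  0.14]
```

```bash
cat >> h.py <<'E'
def pitch():
    for n in('side','scene'):
        snap(n,'t_'+n); im,W=cloud(n,'t_'+n); p=sense()['position']
        hsv=cv2.cvtColor(im,cv2.COLOR_RGB2HSV); H,S=hsv[...,0].astype(int),hsv[...,1]
        mk=((np.linalg.norm(W-p,axis=2)<.09)&(H>100)&(H<125)&(S>120)).astype(np.uint8)
        b=W[mk>0]
        if len(b)>15:
            c=np.median(b,0); v=np.linalg.svd(b-c,full_matrices=False)[2][0]; v*=np.sign(v[2]); print(n,len(b),c,v,'pitch',np.degrees(np.arctan2(v[2],v[0])).round(1))
E
python3 - <<'E'
from h import *
pitch()
for x,z,t in((.548,.225,45),(.545,.25,38),(.55,.28,32),(.552,.32,26),(.56,.335,20)):
    if not go((x,-.1,z),.024,t,feed=.2,lim=1.3): break
    if abs(sense()['wrist_force']).max()>10: print('FORCE'); break
st(); pitch()
E
```

```text
side 75 [ 0.5563 -0.0958  0.2129] [ 0.9455 -0.1864  0.2671] pitch 15.8
scene 50 [ 0.5552 -0.0876  0.2108] [0.9646 0.1304 0.2291] pitch 13.4
 43.9417 [ 0.5539 -0.0996  0.3354] 0.0157 [-0.0954  0.3361 -4.4246] q [ 1.48  0.17 -1.31  2.38  3.42  0.49 -1.59]
side 109 [ 0.5673 -0.1041  0.3517] [ 0.72   -0.1719  0.6723] pitch 43.0
scene 47 [ 0.5727 -0.0938  0.3525] [0.6638 0.1955 0.7219] pitch 47.4
```

The ladle is held at about 45° pitch. I check where the hook really is and which insertion poses are reachable.

```bash
python3 - <<'E'
from h import *
s=sense(); p=s['position']; gp=p+.006*s['tcp_rot'][:,0]; th=np.radians(45.3); a=np.array([np.cos(th),0,np.sin(th)]); n=np.array([np.sin(th),0,-np.cos(th)])
for nm in('side','scene'):
    im,W=cloud(nm,'t_'+nm); d=W-gp; A=d@a; N=d@n
    m=(abs(d[...,1])<.02)&(A>.04)&(A<.1)&(N>-.03)&(N<.06)
    print(nm,m.sum(),'A',np.percentile(A[m],[2,50,98]),'N',np.percentile(N[m],[2,50,98]),'y',np.percentile(d[...,1][m],[5,50,95]))
    m=(W[...,2]>.308)&(W[...,2]<.335)&(W[...,1]>-.2)&(W[...,1]<-.02)&(W[...,0]>.635)&(W[...,0]<.665); print('bar',m.sum(),np.median(W[m],0),np.percentile(W[m],[5,95],axis=0)[:,[0,2]].ravel())
print('gp',gp)
for T in(5,8,10,12,15,18,20):
    t=np.radians(65-T); C=np.array([.055*np.cos(t)+.014*np.sin(t),.055*np.sin(t)-.014*np.cos(t)]); u=np.array([np.cos(t),np.sin(t)])
    fin=np.array([.649,.320])-.009*u-C; pre=fin+.035*u; hi=pre+[0,.02]
    print(T,fin,pre,hi,[inverse_kinematics(*at((q[0],-.112,q[1]),.024,np.radians(T))) is not None for q in(fin,pre,hi)])
E
```

```text
side 153 A [0.041  0.0597 0.0757] N [-0.0094  0.0055  0.0334] y [-0.0052 -0.003   0.0019]
bar 383 [ 0.6464 -0.1268  0.3233] [0.6422 0.3177 0.6531 0.3263]
scene 75 A [0.0424 0.0681 0.08  ] N [-0.0081  0.0092  0.0334] y [-0.0006  0.0039  0.0066]
bar 241 [ 0.6525 -0.1074  0.3242] [0.6463 0.3198 0.6575 0.3281]
gp [ 0.5599 -0.0995  0.3343]
5 [0.6049 0.2716] [0.6224 0.3019] [0.6224 0.3219] [True, True, True]
8 [0.6024 0.274 ] [0.6215 0.3033] [0.6215 0.3233] [True, True, True]
10 [0.6008 0.2756] [0.6209 0.3043] [0.6209 0.3243] [True, True, True]
12 [0.5993 0.2773] [0.6204 0.3053] [0.6204 0.3253] [True, True, True]
15 [0.5971 0.28  ] [0.6196 0.3068] [0.6196 0.3268] [True, True, True]
18 [0.5951 0.2827] [0.619  0.3083] [0.619  0.3283] [True, True, True]
20 [0.5938 0.2846] [0.6186 0.3094] [0.6186 0.3294] [True, True, True]
```

```bash
python3 - <<'E'
from h import *
y=-.112
ok=go((.59,y,.337),.024,13,lim=.8) and go((.6224,y,.335),.024,5,lim=.8)
st('hi'); 
if ok:
    pitch()
    s=sense(); 
    print(go((.6224,y,.303),.024,5,feed=.12)); st('pre')
    p,R=at((.603,y,.2682),.024,np.radians(5))
    print('contact',move_l(p,R,feed=.05,until_force=6)); st('fin')
    pitch(); snap('wrist','w11')
E
```

```text
hi 44.7833 [ 0.6164 -0.1118  0.3349] 0.016 [ 0.199   0.0089 -4.0765] q [ 1.13  0.46 -1.07  2.36  3.25  0.9  -1.23]
side 108 [ 0.6245 -0.117   0.355 ] [ 0.5141 -0.1429  0.8458] pitch 58.7
scene 46 [ 0.6316 -0.1056  0.3579] [ 0.7569 -0.2909  0.5852] pitch 37.7
True
pre 45.3 [ 0.6163 -0.1122  0.3042] 0.016 [-0.184   0.289  -3.5461] q [ 1.07  0.54 -1.02  2.39  3.25  0.98 -1.17]
contact True
fin 46.0167 [ 0.599  -0.1123  0.2713] 0.016 [4.5022 0.642  0.1887] q [ 1.05  0.62 -0.99  2.44  3.28  1.08 -1.11]
side 88 [ 0.6066 -0.1172  0.2907] [ 0.4632 -0.1573  0.8722] pitch 62.0
scene 37 [ 0.6134 -0.106   0.2888] [ 0.8418 -0.0299  0.539 ] pitch 32.6
```

The hook met the bar exactly where predicted, and the bar now carries the weight. I ease the grip and follow the arc so the ladle swings bowl-down gently, then let go.

```bash
python3 - <<'E'
from h import *
y=-.112; y0=sense()
for o in(.0175,.0185,.019): command_gripper(o,20)
st('loose')
def gpos(thd):
    t=np.radians(thd); C=np.array([.055*np.cos(t)+.014*np.sin(t),.055*np.sin(t)-.014*np.cos(t)]); u=np.array([np.cos(t),np.sin(t)])
    return np.array([.6495,.3195])-.009*u-C
for th in(67,74,80,85):
    q=gpos(th); print(go((q[0],y,q[1]),.024,5,feed=.04,lim=.4),end=' '); s=sense(); print(th,s['wrist_force'],s['finger_gap'].round(4) if hasattr(s['finger_gap'],'round') else s['finger_gap'],s['time_s'])
    if abs(s['wrist_force']).max()>15: print('FORCE');break
pitch(); st('end')
E
```

```text
loose 46.8167 [ 0.5977 -0.1126  0.2692] 0.0189 [ 3.6398 -0.0558 -1.4863] q [ 1.05  0.62 -0.99  2.44  3.28  1.07 -1.11]
True 67 [ 0.2458 -0.8799 -3.0228] 0.019046745305781678 47.175
True 74 [ 0.8432 -0.669  -0.9191] 0.018890029456247105 47.525
True 80 [-0.5933 -0.2389  2.7197] 0.01893391229186512 47.85
True 85 [-1.5477 -0.4484  3.4187] 0.01917249779594 48.1417
side 61 [ 0.6312 -0.1197  0.2789] [-0.1683  0.0686  0.9834] pitch 99.7
scene 32 [ 0.647  -0.1067  0.2567] [-0.12   -0.0331  0.9922] pitch 96.9
end 48.2417 [ 0.624  -0.112   0.2577] 0.0195 [-0.7719  0.7097  3.0658] q [ 1.    0.67 -0.96  2.39  3.27  1.08 -1.08]
```

```bash
python3 - <<'E'
from h import *
y=-.112
command_gripper(.024,20); st('open24'); sleep(.3); pitch()
command_gripper(.05); st('open50')
p=sense()['position']+.006*sense()['tcp_rot'][:,0]
print(go((.597,y,p[2]+.003),.024,15,feed=.08,lim=.5)); st()
print(go((.555,y,.275),.024,30,feed=.15,lim=.8)); st()
sleep(.5); pitch(); snap('side','s12'); snap('scene','sc12')
for nm,f in(('side','s12'),('scene','sc12')):
    im,W=cloud(nm,f); hsv=cv2.cvtColor(im,cv2.COLOR_RGB2HSV); H,S=hsv[...,0].astype(int),hsv[...,1]
    b=W[(H>100)&(H<125)&(S>130)&(abs(W[...,0]-.63)<.06)&(abs(W[...,1]+.11)<.06)&(W[...,2]>.15)&(W[...,2]<.33)]
    print(nm,len(b),b.mean(0) if len(b) else '',b.min(0) if len(b) else '',b.max(0) if len(b) else '')
a=cv2.imread('pics/s12.png')[70:390,170:490]; b=cv2.imread('pics/sc12.png')[120:340,220:400]
cv2.imwrite('pics/c12.png',np.hstack([cv2.resize(a,(460,460),interpolation=2),cv2.resize(b,(340,460),interpolation=2)]))
E
```

```text
open24 48.4667 [ 0.6236 -0.1123  0.2567] 0.024 [ 0.3586  0.1914 -0.279 ] q [ 1.    0.68 -0.96  2.39  3.27  1.08 -1.08]
side 87 [ 0.6204 -0.1198  0.2793] [ 0.0528 -0.0805  0.9954] pitch 87.0
scene 19 [ 0.6247 -0.1082  0.2839] [0.4202 0.4547 0.7853] pitch 61.9
open50 49.2333 [ 0.624  -0.1122  0.2575] 0.0502 [ 0.5314 -0.1203 -1.4792] q [ 1.    0.67 -0.96  2.39  3.27  1.08 -1.08]
True
 49.8 [ 0.5913 -0.1124  0.2618] 0.0504 [ 0.2518  0.3931 -0.0469] q [ 1.09  0.5  -1.01  2.41  3.19  0.82 -1.16]
True
 50.3333 [ 0.5499 -0.1128  0.2778] 0.0502 [-0.589  -0.0711 -0.4772] q [ 1.35  0.25 -1.2   2.37  3.25  0.34 -1.38]
side 97 [ 0.6299 -0.1206  0.2714] [-0.0358  0.0512  0.998 ] pitch 92.1
side 103 [ 0.6326 -0.1206  0.2642] [ 0.6256 -0.1243  0.2269] [ 0.6398 -0.1148  0.2901]
scene 34 [ 0.6425 -0.1054  0.2477] [ 0.6296 -0.1112  0.2257] [ 0.6482 -0.0991  0.2864]
```

View pics/c12.png

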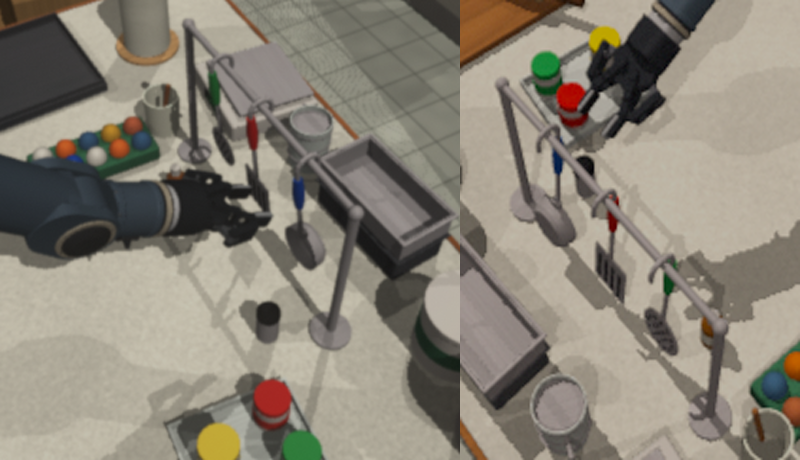

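The ladle hangs in the free stretch (blue grip at (298,193) left, (557,160) right). The turner and skimmer hang, and the tub stands upright on the tray with both jars. I let the swing settle, check once more by numbers, and hand in.

```bash
python3 - <<'E'
from h import *
try: move_l(sense()['position']+[-.015,0,.03],feed=.1)
except Unreachable: pass
sleep(3)
P=[]
for k in range(2):
    snap('side','e%d'%k); im,W=cloud('side','e%d'%k); hsv=cv2.cvtColor(im,cv2.COLOR_RGB2HSV); H,S=hsv[...,0].astype(int),hsv[...,1]
    b=W[(H>100)&(H<125)&(S>130)&(abs(W[...,0]-.63)<.06)&(abs(W[...,1]+.11)<.06)&(W[...,2]>.15)&(W[...,2]<.33)]; print(len(b),b.mean(0)); sleep(.4)
y=W[(H>20)&(H<34)&(S>140)&(W[...,2]>.08)&(W[...,2]<.13)&(W[...,1]<-.2)&(W[...,0]<.6)]; print('tub',(y.min(0)+y.max(0))/2)
st(); finish_job()
E
```

```text
114 [ 0.6254 -0.1208  0.2662]
109 [ 0.6289 -0.1208  0.2656]
tub [ 0.3779 -0.3379  0.1006]
 55.7667 [ 0.5348 -0.1121  0.308 ] 0.0497 [0.298  0.8312 1.0528] q [ 1.6   0.15 -1.38  2.36  3.65  0.29 -1.81]
the job is handed in; nothing more can be done
```

The job is done and handed in at 55.8 s. The yellow-lidded tub stands upright on the empty half of the tray beside the two jars. The ladle hangs by its hook in the free stretch of the bar at y ≈ −0.11, with the gripper clear of it.

**What went wrong on the way:**
- **First attempt:** a joint-space move pressed the ladle's hook against the bar with about 31 N at the wrist. The grip slipped and the ladle dropped onto the bench.
- **Second attempt:** when I eased the grip for the free swing, the ladle slid out and fell again. It came to rest with its hook on the rim of the tin behind the rail.
- **Third attempt:** I held it hard, tilted it with the wrist and hooked it over the bar first. Then I loosened the fingers so it swung bowl-down while the bar carried it, so the swing came after hooking rather than before.

**Last checks:**
- **Ladle:** it still swung by about 3.5 mm at the blue grip between two looks 0.4 s apart, so it was not fully at rest when I handed in.
- **Other objects:** the final picture showed the turner and skimmer hanging, and the jars, shaker and tin looking undisturbed. I did not measure the tin after the ladle rested on its rim.
- **Camera disagreement:** the scene and side cameras differed by about 10 mm in y throughout. I used their mean and the wrist camera.

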